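Put the porcelain lids back on their pots

ROBOT

A 6-joint arm with a two-finger parallel gripper is mounted at the origin on the work surface. World frame = base frame: x ahead of the robot, y to its left, z up, the work surface at z = 0. Lengths are in m, angles in degrees, forces in N, time in s.
With the tool pointing down it reaches from about 0.375 to 0.75 m from the base axis. Payload 9 kg.
Tool frame: the origin (TCP) lies where the fingers leave the gripper's body, on its centre line; the fingertips stand 73 mm ahead of it and the grasp point (between the pads) lies 54 mm ahead of it (robot.tip_reach is the distance from the TCP to the fingertips, in m); z points along the fingers, y is the line along which they close (so a half turn about z gives the same grasp; the last joint's range is limited). The gripper opens to 85 mm and grips with 20 to 120 N. Pads are 22 mm wide; open, the fingers measure 114 mm over their backs; the gripper's body (76 mm by 85 mm) begins 54 mm behind the grasp point. The pads swing forward as they close: fully open they stand 13 mm farther back than shut.
Start: joints at [54.047, 5.964, 5.575, 89.605, 0, 77.527], TCP at [0.239, 0.55, 0.304] pointing down, gripper open.
Joint ranges: [-171.21, 171.21], [-48.23, 106.86], [-62.78, 66.21], [-105.2, 120.99], [-86.42, 89.51], [-180, 180]. Speed limits (degrees/s): [127.2, 127.2, 147.25, 180, 180, 180].

INTERFACE

Orientations are given as [roll, pitch, yaw] about the fixed x, y, z axes, in that order (R = Rz(yaw) Ry(pitch) Rx(roll)).
In Python, from plant import robot gives the robot as it stands. Calls block until the motion is done:
- robot.move_pose(position, orientation): joint-space move of the TCP to a pose.
- robot.line_to(position, vel=0.15, rotation=None, guard=None): straight line of the TCP; rotation=None keeps the orientation; vel is the mean speed in m/s. With guard (N) it stops when the force on the tool has changed by that much, and returns True; else False.
- robot.goto_joints(angles): joint-space move.
- robot.set_gripper(opening): finger opening in m; the grip force is fixed at half the most; returns when the fingers have stopped.
- robot.pause(seconds).
- robot.ik(position, orientation): joint angles nearest the present ones, or None.
- robot.observe(): the state.
- robot.grab_frame(name): name is "side" or "top" or "wrist"; returns the picture (400x640x3 uint8, blue, green, red); there is no depth.
- robot.get_calibration(name): a dict with "vertical_fov" (degrees; the focal length in pixels is half the picture's height over the tangent of half this angle, whatever the lens; pixels are square), "cx", "cy" (the principal point, pixels), "rvec" (rotation vector, rad) and "tvec" (3), from world to camera coordinates, as OpenCV has them. Camera axes: x right, y down, z forward; pixel columns grow to the right and rows downward; lengths in m; the calibration is good to about 2 mm. A picture is of the moment at which its call begins: read the wrist's pose just before it. get_calibration takes no time and is no camera call; for the wrist camera it gives the pose at the moment of the call.
A pose or a line that the arm cannot do raises robot.IKError and nothing moves.
- robot.job_done(): hands the job in; it is judged then, once.
The state is a dict: "time": time; "q": joint angles; "qvel": joint speeds; "joint_torque": joint torques, N m; "tool_pos": TCP position; "tcp_rot": TCP orientation; "ft_force": force on the tool from outside, world axes, zero at the start; "torque": the same for the moment, N m; "gripper_width": finger opening in m; "gripper_force": force on a finger pad.
Only numpy, scipy, OpenCV 4.12 (cv2) and the standard library are available. Lean on these libraries where they do the work, as an engineer would, in place of code of your own. Each camera call takes 0.05 s, during which the arm holds its last target. There are 200 camera calls.

TASK

The three porcelain lids have dried on their sloping wooden stands: put each one back on the pot it belongs to by shape and size, set down gently rather than dropped, so that it sits level and fully home in the mouth. The pots stay upright where they stand, and everything else on the tea table is left in its place, with no knock to the lamp.

Things in the scene. Friction and masses are not known exactly. Their poses are not given: they have to be found in the camera images.
- lid_square: Lid of the square pot, white porcelain, 0.1 kg. Lies on a stand (which one varies), underside on the sloping board. Origin: centre of its plug's underside; z: out through the knob. Upwards: 64 x 64 mm square plug 10 mm deep, 82 x 82 mm square rim plate 5 mm thick (10 to 15 mm up), square knob 22 x 22 mm 28 mm tall (15 to 43 mm up). x, y along its sides.
- lid_wide: Lid of the wide round pot, white porcelain, 0.1 kg. Lies on a stand (which one varies), underside on the sloping board. Origin: centre of its plug's underside; z: out through the knob. Upwards: 66 mm diameter round plug 10 mm deep, 84 mm diameter rim plate 5 mm thick (10 to 15 mm up), round knob 22 mm diameter 28 mm tall (15 to 43 mm up).
- lid_narrow: Lid of the narrow round pot, white porcelain, 0.1 kg. Lies on a stand (which one varies), underside on the sloping board. Origin: centre of its plug's underside; z: out through the knob. Upwards: 48 mm diameter round plug 10 mm deep, 66 mm diameter rim plate 5 mm thick (10 to 15 mm up), round knob 22 mm diameter 28 mm tall (15 to 43 mm up).
- pot_square: Open square pot, white porcelain, outside 82 x 82 mm, 66 mm tall, walls 5 mm (mouth 72 x 72 mm), 0.4 kg, loose. Origin: centre of its underside; x and y parallel to its sides, z up.
- pot_wide: Open round pot, white porcelain, 84 mm outside diameter, 56 mm tall, walls 5 mm (mouth 74 mm), loose. Origin: centre of its underside, z up.
- pot_narrow: Open round pot, white porcelain, 66 mm outside diameter, 72 mm tall, walls 5 mm (mouth 56 mm), loose. Origin: centre of its underside, z up.
- pot_square_rim (a point): Centre of the square pot's mouth, level with its rim (66 mm above its underside).
- pot_wide_rim (a point): Centre of the wide pot's mouth, level with its rim (56 mm above its underside).
- pot_narrow_rim (a point): Centre of the narrow pot's mouth, level with its rim (72 mm above its underside).
- stand_0: Wooden lid stand, fixed: board 92 mm wide, 108 mm long, sloping 35 degrees, its upper face towards the stand's -x; top edge 77 mm up, middle of the face 46 mm above the origin. Two pegs 8 mm thick, 18 mm tall stand square to the board 46 mm down the slope from its middle, 20 mm to either side. Origin: on the table under the board's middle, z up. The three are alike.
- stand_1: Wooden lid stand, fixed: board 92 mm wide, 108 mm long, sloping 35 degrees, its upper face towards the stand's -x; top edge 77 mm up, middle of the face 46 mm above the origin. Two pegs 8 mm thick, 18 mm tall stand square to the board 46 mm down the slope from its middle, 20 mm to either side. Origin: on the table under the board's middle, z up. The three are alike.
- stand_2: Wooden lid stand, fixed: board 92 mm wide, 108 mm long, sloping 35 degrees, its upper face towards the stand's -x; top edge 77 mm up, middle of the face 46 mm above the origin. Two pegs 8 mm thick, 18 mm tall stand square to the board 46 mm down the slope from its middle, 20 mm to either side. Origin: on the table under the board's middle, z up. The three are alike.
- lamp: Table lamp, fixed: steel foot 110 mm diameter, slim column, beaded shade from 210 to 330 mm up, 152 mm diameter at its lower edge with the beads, 96 mm at its top. Origin: centre of its underside, z up.
- teacup: White tea cup standing on its saucer, 72 mm diameter, 52 mm tall, handle at its +y. Origin: centre of its underside. A bystander.
- saucer: White saucer, 124 mm diameter, 14 mm tall, under the cup. Origin: centre of its underside. A bystander.
- candle: Tea light in a metal case, 42 mm diameter, 28 mm tall. Origin: centre of its underside. A bystander.
- spoon: Steel teaspoon lying on the table, 130 mm long along its x, under 25 mm tall. Origin: near its middle, on the table. A bystander.
- jug: White milk jug with no lid, 68 mm diameter, 75 mm tall, handle at its +y. Origin: centre of its underside. A bystander.
- tea_tin: Closed metal tin, 66 mm diameter, 85 mm tall. Origin: centre of its underside. A bystander.
There are look-alikes about, which are no part of the job. What is shaped like the lid_narrow but purple is not meant.

How it is judged (in metres and radians):
At the end, for the whole second after the job is handed in: Each lid rests on its own pot (square, wide round, narrow round): plug in the mouth, centred within 8 mm, rim plate down on the rim within 2.5 mm, level with the pot within 0.06 rad; every pot upright within 0.06 rad and within 30 mm of its start (horizontal distance between lid_square and pot_square_rim below 0.008 m and z of lid_square in the frame of pot_square_rim between -0.0125 and -0.0075 m and angle between the z axis of lid_square and the z axis of pot_square, either way round below 0.06 rad and angle between each of pot_square, pot_wide, pot_narrow's own z axis and vertical below 0.06 rad and linear speed of each of lid_square, lid_wide, lid_narrow below 0.02 m/s and distance of each of pot_square, pot_wide, pot_narrow from where it was at the start of the episode below 0.03 m and horizontal distance between lid_wide and pot_wide_rim below 0.008 m and z of lid_wide in the frame of pot_wide_rim between -0.0125 and -0.0075 m and angle between the z axis of lid_wide and the z axis of pot_wide, either way round below 0.06 rad and horizontal distance between lid_narrow and pot_narrow_rim below 0.008 m and z of lid_narrow in the frame of pot_narrow_rim between -0.0125 and -0.0075 m and angle between the z axis of lid_narrow and the z axis of pot_narrow, either way round below 0.06 rad); the robot touches nothing.
It fails at once if a bystander on the table is pushed more than 30 mm from its place (distance of any of teacup, saucer, candle, spoon, jug, tea_tin from where it was at the start of the episode above 0.03 m).
It fails at once if a pot is pushed more than 30 mm from its place or tipped by more than about 17 degrees (distance of any of pot_square, pot_wide, pot_narrow from where it was at the start of the episode above 0.03 m or angle between any of pot_square, pot_wide, pot_narrow's own z axis and vertical above 0.3 rad).
It fails at once if the lamp is hit with more than 8 N (contact force between anything else and lamp above 8 N).
It fails at once if a lid is dropped or slammed on its pot (faster than 0.5 m/s within 30 mm of its rim) ((horizontal distance between lid_square and pot_square_rim below 0.03 m and z of lid_square in the frame of pot_square_rim between -0.012 and 0.03 m and linear speed of lid_square above 0.5 m/s) or (horizontal distance between lid_wide and pot_wide_rim below 0.03 m and z of lid_wide in the frame of pot_wide_rim between -0.012 and 0.03 m and linear speed of lid_wide above 0.5 m/s) or (horizontal distance between lid_narrow and pot_narrow_rim below 0.03 m and z of lid_narrow in the frame of pot_narrow_rim between -0.012 and 0.03 m and linear speed of lid_narrow above 0.5 m/s)).
It also fails if it takes over 70 s, if anything falls off the work surface, if the arm or the gripper's body presses on something with over 40 N, if the wrist force passes 120 N, or if a joint passes its speed limit or range.

## Working session

There is one attempt and no reset: what is moved stays moved. The work goes in short steps, each a Python script; the robot and the scene stay as the last script left them, time stands still between calls to the robot, and variables do not carry over. Pictures are saved under pics/ and viewed, at most 10 in all, crops included, and the job is handed in when it is done.

```bash
ls; mkdir -p pics; python3 - <<'E'
from plant import robot
import cv2
for n in("top","side","wrist"):
    c=robot.get_calibration(n); print(n,c)
    cv2.imwrite(f"pics/{n}0.png",robot.grab_frame(n))
print(robot.observe())
E
```

```text
pics
top {'vertical_fov': 56.37949196821237, 'cx': 316.24805450478806, 'cy': 201.24306035023275, 'rvec': array([ 2.14291385, -2.088941  ,  0.15170405]), 'tvec': array([-0.00471466,  0.58917204,  0.95245367])}
side {'vertical_fov': 50.03141497900908, 'cx': 319.3944577378221, 'cy': 207.37122410535818, 'rvec': array([ 2.09704934, -0.13200678,  0.07104947]), 'tvec': array([-0.61027559,  0.10753939,  1.08128057])}
wrist {'vertical_fov': 62.79911125592764, 'cx': 325.6215921219788, 'cy': 200.73030101219965, 'rvec': array([-2.38266281, -1.56391093, -0.26160587]), 'tvec': array([-0.60001773, -0.04182284,  0.38114537])}
{'time': 0.15, 'q': array([ 5.40462170e+01,  5.99187307e+00,  5.53875565e+00,  8.96057423e+01,
       -8.74184430e-04,  7.75265549e+01]), 'qvel': array([ 0.11750445, -0.10638529,  0.22140542,  0.05970366,  0.01026389,
       -0.05872151]), 'joint_torque': array([ 3.19664243e-03, -5.57358670e+01,  5.04006457e+01,  1.24839001e-02,
       -2.57717247e-04,  2.28715231e-05]), 'tool_pos': array([0.23894781, 0.55016979, 0.30330358]), 'tcp_rot': array([-1.79942341e+02, -1.18593808e-02,  1.56519657e+02]), 'ft_force': array([-0.09675802,  0.26282354,  0.19418585]), 'torque': array([-0.0040237 , -0.00408815,  0.00260439]), 'gripper_force': 0.0, 'gripper_width': 0.08540189790739518}
```

View pics/top0.png

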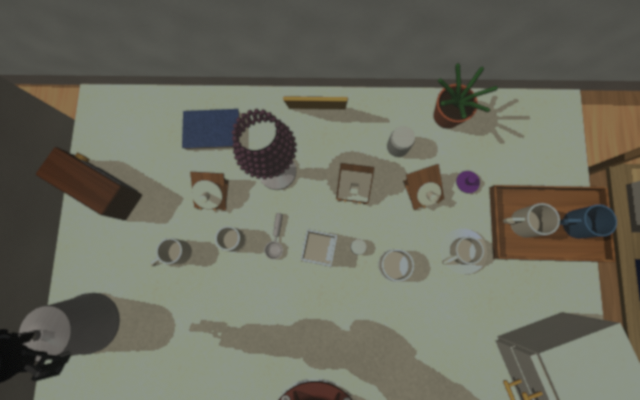

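View pics/side0.png

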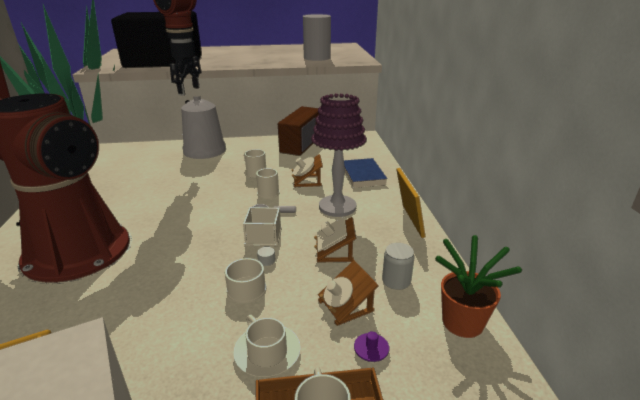

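Top view: robot base is at the bottom centre.
- Lids: round on the left stand (208,194), square on the middle stand (355,188), round on the right stand (429,193). The purple decoy is at (468,182).
- Possible pots: jug with handle (172,252), narrow (230,239), square (319,248), wide (396,264), cup on saucer (466,250), tin (401,140), mugs on the tray.

I still need to measure which round lid is the wide one.

```bash
cat > h.py <<'E'
from plant import robot
import numpy as np, cv2
from scipy.spatial.transform import Rotation as Rn
def cam(c):
    f=200/np.tan(np.radians(c["vertical_fov"])/2)
    K=np.array([[f,0,c["cx"]],[0,f,c["cy"]],[0,0,1.]])
    R=cv2.Rodrigues(np.array(c["rvec"],float))[0]; t=np.array(c["tvec"],float)
    return K,R,t,-R.T@t
def cast(c,uv,p0,n=(0,0,1)):
    "pixels -> points on plane through p0 with normal n"
    K,R,t,o=cam(c); uv=np.atleast_2d(uv).astype(float); n=np.array(n,float)
    d=(R.T@np.linalg.inv(K)@np.c_[uv,np.ones(len(uv))].T).T
    s=((np.array(p0)-o)@n)/(d@n); return o+d*s[:,None]
def proj(c,P):
    K,R,t,o=cam(c); q=(K@(R@np.atleast_2d(P).T+t[:,None])).T; return q[:,:2]/q[:,2:]
E
python3 - <<'E'
from h import *
c=robot.get_calibration("top")
g=lambda u,v,z:print((u,v),z,cast(c,(u,v),(0,0,z))[0].round(3))
print("cam",cam(c)[3])
for p in [(230,239,.072),(319,248,.066),(396,264,.056),(172,252,.07),(466,250,.06),(360,247,.028),(277,250,0),(278,173,.01),(265,145,.27),(401,138,.085),(208,196,.06),(355,190,.06),(429,194,.06)]: g(*p)
w=robot.get_calibration("wrist"); o=robot.observe()
R=Rn.from_euler('xyz',o["tcp_rot"],degrees=True).as_matrix()
K,Rc,t,C=cam(w); print("cam in tool",R.T@(C-o["tool_pos"]),"\n",R.T@Rc.T)
# lids size in top view
im=cv2.imread("pics/top0.png"); cv2.imwrite("pics/topL.png",cv2.resize(im[130:290,140:490],None,fx=2.28,fy=2.28,interpolation=cv2.INTER_CUBIC))
E
```

```text
cam [ 0.41556433 -0.02302799  1.03975474]
(230, 239) 0.072 [0.48  0.232 0.072]
(319, 248) 0.066 [ 0.464 -0.001  0.066]
(396, 264) 0.056 [ 0.428 -0.201  0.056]
(172, 252) 0.07 [0.443 0.382 0.07 ]
(466, 250) 0.06 [ 0.469 -0.38   0.06 ]
(360, 247) 0.028 [ 0.471 -0.11   0.028]
(277, 250) 0 [0.458 0.117 0.   ]
(278, 173) 0.01 [0.676 0.123 0.01 ]
(265, 145) 0.27 [0.672 0.117 0.27 ]
(401, 138) 0.085 [ 0.759 -0.212  0.085]
(208, 196) 0.06 [0.595 0.302 0.06 ]
(355, 190) 0.06 [ 0.62  -0.093  0.06 ]
(429, 194) 0.06 [ 0.614 -0.289  0.06 ]
cam in tool [ 0.08559682  0.00068658 -0.0696714 ] 
 [[ 4.36413447e-04 -9.44716228e-01 -3.27888789e-01]
 [ 9.99999846e-01  5.24225172e-04 -1.79422565e-04]
 [ 3.41390965e-04 -3.27888660e-01  9.44716312e-01]]
```

View pics/topL.png

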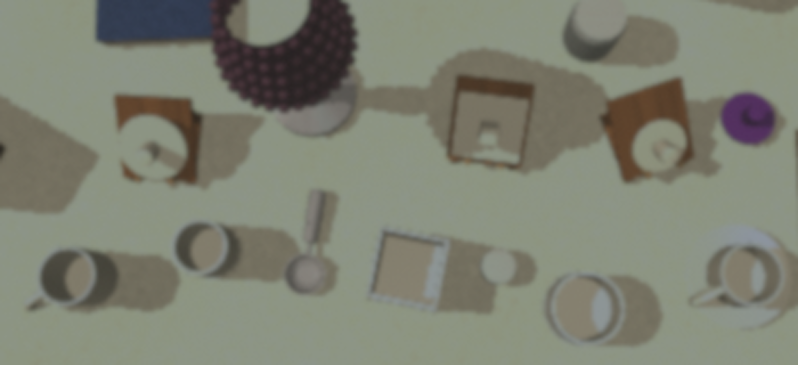

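Measured in the enlarged top view, the left round lid is about 70 px across and the right one about 56 px. So the left lid is the wide one and the right one is the narrow one. The middle stand holds the square lid, and the purple decoy at (748,118) is ignored. Next are close wrist views of all six.

```bash
cat >> h.py <<'E'
def tiltR(yaw,tilt=35):
    "tool frame for an axis leaning tilt deg towards the stand's -x; x_tool towards stand -x"
    a,b=np.radians(yaw),np.radians(tilt)
    n=np.array([-np.sin(b)*np.cos(a),-np.sin(b)*np.sin(a),np.cos(b)]); y=np.array([-np.sin(a),np.cos(a),0])
    return np.c_[np.cross(y,-n),y,-n]
rpy=lambda R:list(Rn.from_matrix(R).as_euler('xyz',degrees=True))
E
cat > look.py <<'E'
from h import *
import pickle
V=[("lw",(.595,.302,.06),-3,35),("pn",(.48,.232,.072),0,0),("ps",(.464,-.001,.066),0,0),("ls",(.62,-.093,.06),-6,35),("ln",(.614,-.289,.06),24,35),("pw",(.428,-.201,.056),0,0)]
P=[]
for n,p,y,t in V:
    R=tiltR(y,t); p=np.array(p)-R[:,2]*.2
    q=robot.ik(list(p),rpy(R)); qg=robot.ik(list(p+R[:,2]*.115),rpy(R))
    print(n,p.round(3),q is not None and np.round(q),qg is not None and np.round(qg)); P.append((n,p,R,q))
if all(x[3] is not None for x in P):
    D={}
    for n,p,R,q in P:
        robot.move_pose(list(p),rpy(R)); robot.pause(.2)
        c=robot.get_calibration("wrist"); im=robot.grab_frame("wrist"); D[n]=(c,im)
    pickle.dump(D,open("views.pkl","wb"))
    m=np.vstack([np.hstack([D[k][1] for k in ("lw","ls","ln")]),np.hstack([D[k][1] for k in ("pw","ps","pn")])])
    cv2.imwrite("pics/mosaic.png",cv2.resize(m,(800,333),interpolation=cv2.INTER_AREA)); print(robot.observe()["time"])
E
python3 look.py
```

```text
lw [0.48  0.308 0.224] [ 26. -30. -41.  48. -16.  25.] [ 22. -16. -40.  33. -14.  21.]
pn [0.48  0.232 0.272] [ 12.  -6. -10.  86.   0.  12.] [ 12.  -4. -20.  74.   0.  12.]
ps [ 0.464 -0.001  0.266] [-16. -18. -21.  87.   0. -16.] [-16. -17. -32.  75.   0. -16.]
ls [ 0.506 -0.081  0.224] False [-26. -33. -53.  37.  12. -17.]
ln [ 0.509 -0.336  0.224] [-59.  -4. -17.  72.  35. -81.] [-52.   3. -21.  57.  34. -73.]
pw [ 0.428 -0.201  0.256] [-41. -17. -21.  86.   0. -41.] [-41. -15. -31.  74.   0. -41.]
```

```bash
sed -i 's/("ls",(.62,-.093,.06),-6,35)/("ls",(.62,-.093,.06),-6,15)/' look.py; python3 look.py
```

```text
lw [0.48  0.308 0.224] [ 26. -30. -41.  48. -16.  25.] [ 22. -16. -40.  33. -14.  21.]
pn [0.48  0.232 0.272] [ 12.  -6. -10.  86.   0.  12.] [ 12.  -4. -20.  74.   0.  12.]
ps [ 0.464 -0.001  0.266] [-16. -18. -21.  87.   0. -16.] [-16. -17. -32.  75.   0. -16.]
ls [ 0.569 -0.088  0.253] [-24. -15. -21.  70.   4. -17.] [-23.  -7. -26.  57.   4. -16.]
ln [ 0.509 -0.336  0.224] [-59.  -4. -17.  72.  35. -81.] [-52.   3. -21.  57.  34. -73.]
pw [ 0.428 -0.201  0.256] [-41. -17. -21.  86.   0. -41.] [-41. -15. -31.  74.   0. -41.]
7.0417
```

View pics/mosaic.png

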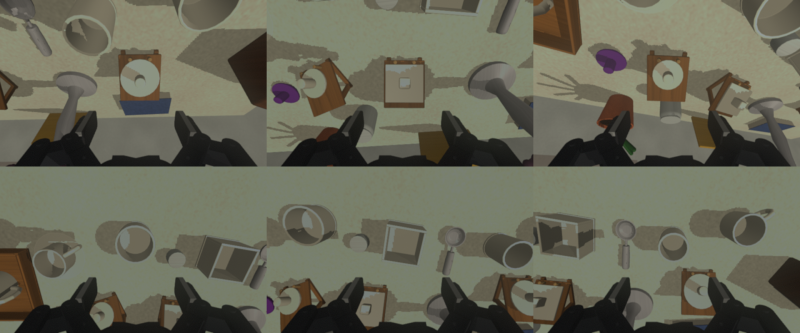

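The wrist mosaic (2.4x reduced, image down = away from the robot) shows:
- **Top row:** wide lid at (139,78), square lid at (404,82), narrow lid at (666,76).
- **Bottom row:** wide pot at (133,242), square pot at (404,242), narrow pot at (672,242).

Next I make crops and segment them.

```bash
python3 - <<'E'
import pickle,cv2,numpy as np
D=pickle.load(open("views.pkl","rb"))
C={"lw":(334,187),"ls":(329,199),"ln":(319,187),"pw":(319,180),"ps":(329,182),"pn":(334,183)}
T=[]
for k,(u,v) in C.items():
    im=cv2.resize(D[k][1][v-66:v+67,u-66:u+67],(266,266),interpolation=cv2.INTER_CUBIC)
    im=np.clip(im.astype(float)*1.3,0,255).astype(np.uint8)
    for i in range(0,133,20):
        cv2.putText(im,str(u-66+i),(2*i,8),0,.3,(0,0,255)); cv2.putText(im,str(v-66+i),(0,2*i+4),0,.3,(0,0,255))
    T.append(im)
    cv2.rectangle(im,(0,0),(265,265),(0,0,0))
cv2.imwrite("pics/crops.png",np.vstack([np.hstack(T[:3]),np.hstack(T[3:])]))
E
```

```text
(no output)
```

View pics/crops.png

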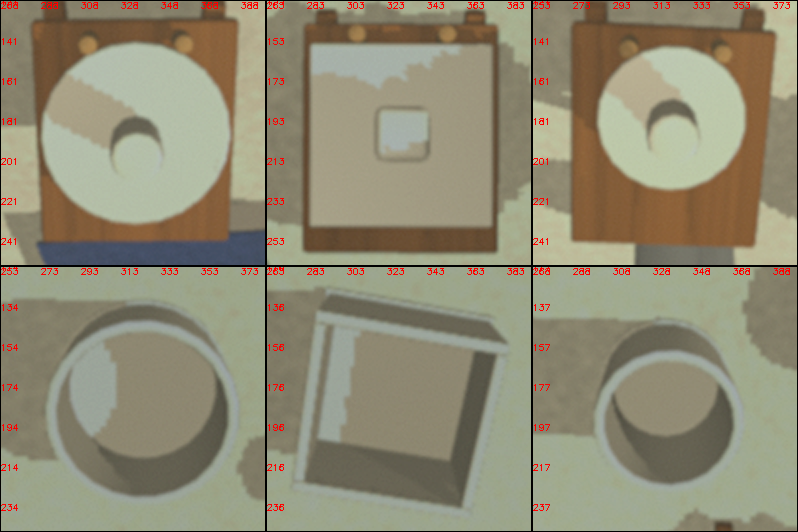

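The crops are clear. The wide lid spans 95 px and the narrow lid 74 px, each on its own board against the pegs. The square lid is aligned with its board, and the square pot is turned about 10°. Next I cast the outlines onto their planes.

```bash
cat > meas.py <<'E'
from h import *
import pickle
D=pickle.load(open("views.pkl","rb"))
C={"lw":(334,187),"ls":(329,199),"ln":(319,187),"pw":(319,180),"ps":(329,182),"pn":(334,183)}
def px(k,P): return np.array(P,float)/2+np.array(C[k])-66
def circ(P2):
    A=np.c_[2*P2,np.ones(len(P2))]; s=np.linalg.lstsq(A,(P2**2).sum(1),rcond=None)[0]
    return s[:2],np.sqrt(s[2]+s[:2]@s[:2])
out={}
B={"lw":([(32,20),(238,18),(228,241),(41,241)],-3),"ls":([(36,26),(232,26),(231,251),(36,251)],-6),"ln":([(40,22),(243,33),(223,247),(39,241)],24)}
for k,(cor,yaw) in B.items():
    c,im=D[k]; uv=px(k,cor); m=np.array([.6,0,.046])
    for _ in range(8):
        R=tiltR(yaw); n=-R[:,2]
        Q=cast(c,uv,m,n); g=Q.mean(0)
        up=(Q[2]+Q[3]-Q[0]-Q[1]); sd=(Q[0]+Q[3]-Q[1]-Q[2])  # sd: +-stand y
        e=np.r_[cast(c,proj(c,[g])[0],(0,0,.046))[0]]
        # intersection of diagonals = middle
        H=cv2.getPerspectiveTransform(np.float32([(0,0),(1,0),(1,1),(0,1)]),np.float32(uv)); mid=cv2.perspectiveTransform(np.float32([[[.5,.5]]]),H)[0]
        m=cast(c,mid,(0,0,.046))[0]
        y=sd/np.linalg.norm(sd); y=y*np.sign(y@[-np.sin(np.radians(yaw)),np.cos(np.radians(yaw)),0])
        yaw=np.degrees(np.arctan2(-y[0],y[1]))
    L=lambda a,b:round(np.linalg.norm(Q[a]-Q[b])*1e3,1)
    print(k,"board mid",m.round(4),"yaw",round(yaw,2),"sides",L(0,1),L(1,2),L(2,3),L(3,0))
    hsv=cv2.cvtColor(im,cv2.COLOR_BGR2HSV); u,v=C[k]
    poly=np.zeros(im.shape[:2],np.uint8); cv2.fillConvexPoly(poly,uv.astype(np.int32),255)
    poly=cv2.erode(poly,np.ones((3,3)))
    mask=((hsv[...,1]<90)*255).astype(np.uint8)&poly
    mask=cv2.morphologyEx(mask,cv2.MORPH_OPEN,np.ones((5,5)))
    ct=max(cv2.findContours(mask,0,cv2.CHAIN_APPROX_NONE)[0],key=cv2.contourArea)
    R=tiltR(yaw); n=-R[:,2]; 
    P=cast(c,cv2.convexHull(ct)[:,0],m+n*.015,n) if k!="ls" else cast(c,cv2.boxPoints(cv2.minAreaRect(ct)),m+n*.015,n)
    X=(P-m)@np.c_[-R[:,0],R[:,1]]   # upslope, stand-y
    if k=="ls":
        ctr=X.mean(0); E=np.diff(np.r_[X,X[:1]],axis=0); print("  sides",np.linalg.norm(E,axis=1).round(4),"rot",np.degrees(np.arctan2(E[:,1],E[:,0])).round(1))
    else: ctr,r=circ(X); print("  r",round(r,4))
    o=m-R[:,0]*ctr[0]+R[:,1]*ctr[1]; out[k]=(o,yaw); print("  up,side",ctr.round(4),"origin",o.round(4))
for k,z,P in (("pw",.056,[(46,148),(238,148),(141,53),(142,232)]),("pn",.072,[(62,153),(211,153),(137,84),(137,220)]),("ps",.066,[(52,45),(243,79),(201,247),(27,221)])):
    c,im=D[k]; Q=cast(c,px(k,P),(0,0,z))[:,:2]
    if k=="ps":
        E=np.diff(np.r_[Q,Q[:1]],axis=0); print(k,Q.mean(0).round(4),np.linalg.norm(E,axis=1).round(4),np.degrees(np.arctan2(E[:,1],E[:,0])).round(1))
        a=np.mean((np.degrees(np.arctan2(E[:,1],E[:,0]))+45)%90-45); out[k]=(np.r_[Q.mean(0),z],a)
    else:
        ctr,r=circ(Q); print(k,ctr.round(4),round(r,4)); out[k]=(np.r_[ctr,z],0)
pickle.dump(out,open("out.pkl","wb")); print(out)
E
python3 meas.py
```

```text
lw board mid [0.6099 0.3119 0.046 ] yaw -2.49 sides 89.9 107.5 91.6 106.8
  r 0.042
  up,side [-0.0042 -0.0002] origin [0.6064 0.3119 0.0436]
ls board mid [ 0.6411 -0.0894  0.046 ] yaw -5.89 sides 91.9 105.2 91.0 105.2
  sides [0.082  0.0819 0.0817 0.0819] rot [ 9.000e+01 -1.000e-01 -9.000e+01 -1.799e+02]
  up,side [-0.0021 -0.0001] origin [ 0.6394 -0.0893  0.0448]
ln board mid [ 0.6333 -0.2822  0.046 ] yaw 20.18 sides 89.9 105.9 91.1 106.2
  r 0.033
  up,side [-0.0146 -0.0003] origin [ 0.6222 -0.2867  0.0376]
pw [ 0.4237 -0.202 ] 0.0405
pn [0.4812 0.2429] 0.0315
ps [0.4645 0.0034] [0.0801 0.0784 0.0794 0.0795] [ 80.1 -10.5 -99.2 169.9]
{'lw': (array([0.60642664, 0.31188208, 0.04360396]), np.float64(-2.4931195208804486)), 'ls': (array([ 0.63938732, -0.08927653,  0.04481692]), np.float64(-5.88836604877115)), 'ln': (array([ 0.62215985, -0.28665386,  0.03763254]), np.float64(20.182650689756066)), 'pw': (array([ 0.42366437, -0.20201115,  0.056     ]), 0), 'pn': (array([0.48120575, 0.24292921, 0.072     ]), 0), 'ps': (array([0.46452461, 0.00342452, 0.066     ]), np.float64(-9.926216830333733))}
```

```bash
python3 - <<'E'
from h import *
import pickle
D=pickle.load(open("views.pkl","rb"))
for k,(u,v),r,z in (("pw",(324,186),48,.056),("pn",(336,193),38,.072)):
    c,im=D[k]; g=im.max(2)
    print(k,"L",u-r-8,g[v,u-r-8:u-r+14],"\n R",u+r-14,g[v,u+r-14:u+r+8],"\n T",v-r-6,g[v-r-6:v-r+16,u],"\n B",v+r-18,g[v+r-18:v+r+8,u])
    K,R,t,o=cam(c); print(o, "tilt",R[2])
E
```

```text
pw L 268 [ 99  99 101 100 100  96  94  98 117 126 126 127 118 102  95  96  95  96
  94  96  95 101] 
 R 358 [ 95  77  68  69  68  67  66  64  80 106 123 128 127 123 121 123 124 123
 126 125 125 125] 
 T 132 [115  98  81  76  77  78  77  76  85 103 120 127 128 126 119 110 109 109
 108 109 110 109] 
 B 216 [ 76  76  76  76  77  77  76  76  77  77  77  78  87 110 123 126 127 127
 127 126 127 128 127 127 128 127]
[ 0.34262195 -0.20081997  0.32480366] tilt [ 3.27505637e-01  6.36250450e-04 -9.44849011e-01]
pn L 290 [102 102 101 101 104 106 105 104 104 117 129 131 132 124 108 100  98  99
  99  97  87  74] 
 R 360 [ 72  71  71  70  69  68  67  70  93 120 131 131 130 129 130 131 129 131
 131 131 130 131] 
 T 149 [ 78  79  80  81  80  81  81  80  79  86 105 122 130 132 129 120 114 113
 113 112 112 112] 
 B 213 [ 79  80  79  79  78  77  78  79  79  80  77  77  89 112 126 130 132 130
 131 131 130 130 132 132 130 131]
[0.39366591 0.23379325 0.34106447] tilt [ 3.28337479e-01 -4.36286527e-05 -9.44560479e-01]
```

```bash
python3 - <<'E'
from h import *
import pickle
from scipy.optimize import least_squares
D=pickle.load(open("views.pkl","rb")); out=pickle.load(open("out.pkl","rb"))
for k,z,uv in (("pw",.056,[(280.7,186),(366.7,186),(324,146.3),(324,228.8)]),("pn",.072,[(303.7,193),(368.1,193),(336,164),(336,225.6)])):
    Q=cast(D[k][0],np.array(uv),(0,0,z))[:,:2]
    s=least_squares(lambda a:np.linalg.norm(Q-a[:2],axis=1)-a[2],[*Q.mean(0),.03]); print(k,s.x.round(4),s.fun.round(4))
    out[k]=(np.r_[s.x[:2],z],0)
pickle.dump(out,open("out.pkl","wb"))
# plan checks
yp=out["ps"][1]
for l,p in (("lw","pw"),("ls","ps"),("ln","pn")):
    o,y=out[l]; R=tiltR(y); n=-R[:,2]
    for d in (.091,.141,.171): print(l,d,robot.ik(list(o+n*d),rpy(R)) is not None)
    yy=out[p][1] if p=="ps" else 0
    for h in (.081,.15): print(p,h,robot.ik(list(out[p][0]+[0,0,h]),rpy(tiltR(yy,0))) is not None)
E
```

```text
pw [ 0.4254 -0.2023  0.0369] [-0. -0.  0.  0.]
pn [0.4827 0.2426 0.028 ] [-0.0001 -0.0001  0.0001  0.0001]
lw 0.091 True
lw 0.141 True
lw 0.171 True
pw 0.081 True
pw 0.15 True
ls 0.091 True
ls 0.141 True
ls 0.171 True
ps 0.081 True
ps 0.15 True
ln 0.091 True
ln 0.141 True
ln 0.171 True
pn 0.081 True
pn 0.15 True
```

```bash
cat > pp.py <<'E'
from h import *
import pickle,sys
out=pickle.load(open("out.pkl","rb"))
def pick(l,d=.092):
    o,y=out[l]; R=tiltR(y); n=-R[:,2]
    robot.set_gripper(.055)
    robot.move_pose(list(o+n*.16),rpy(R))
    robot.line_to(list(o+n*d),vel=.08)
    robot.set_gripper(0); w=robot.observe()["gripper_width"]; print(l,"grip width",w)
    robot.line_to(list(o+n*(d+.015)),vel=.05); robot.line_to(list(o+n*.165),vel=.12)
    print("held",robot.observe()["gripper_width"]); return w
def carry(l,p,d=.092,via=None):
    q,yaw=out[p]; R=tiltR(yaw,0)
    if via is not None: robot.move_pose(list(via),rpy(R))
    top=q+[0,0,d+.06]
    (robot.line_to(list(top),vel=.2) if via is not None else robot.move_pose(list(top),rpy(R)))
def place(p,d=.092):
    q,_=out[p]
    robot.line_to(list(q+[0,0,d-.010+.006]),vel=.08); robot.pause(.2)
    hit=robot.line_to(list(q+[0,0,d-.010-.004]),vel=.015,guard=4)
    z=robot.observe()["tool_pos"][2]; print("hit",hit,"z over rim-home",round(z-q[2]-d+.010,4))
    robot.set_gripper(.055); robot.line_to(list(q+[0,0,d+.06]),vel=.12); print("t",robot.observe()["time"])
E
python3 - <<'E'
import pickle
o=pickle.load(open("out.pkl","rb")); o["ps"][0][0]+=.0017; pickle.dump(o,open("out.pkl","wb"))
from pp import *
pick("ls"); carry("ls","ps"); robot.pause(.2)
cv2.imwrite("pics/h1.png",robot.grab_frame("wrist")); print(robot.observe()["tool_pos"],robot.observe()["time"])
E
```

```text
ls grip width 0.02106542456179546
held 0.02079822476077271
[0.46588941 0.00299718 0.2174073 ] 11.6917
```

View pics/h1.png

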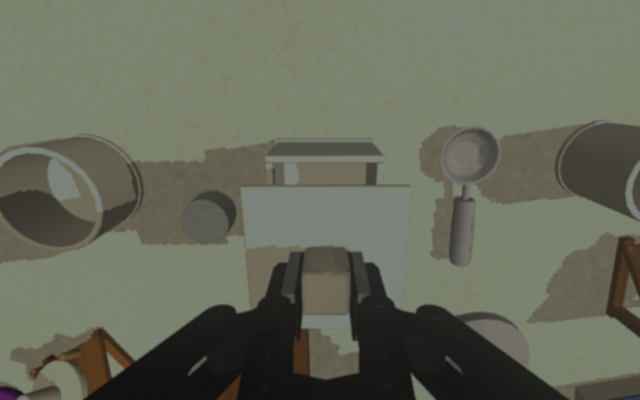

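The square lid is held level, with its near edge at v≈186 (u 243–410) parallel to the pot's rim edge at v≈157 (u 266–382). I check the offsets numerically.

```bash
python3 - <<'E'
from pp import *
c=robot.get_calibration("wrist"); T=robot.observe(); z=out["ps"][0][2]; R=tiltR(out["ps"][1],0)
a=cast(c,[(243,186),(410,186)],(0,0,T["tool_pos"][2]-.092+.015)); b=cast(c,[(266,159),(382,159)],(0,0,z))
f=lambda P:((P-T["tool_pos"])@R[:,:2]).round(4)
print("lid edge in tool x,y",f(a),"pot edge",f(b))
E
```

```text
lid edge in tool x,y [[ 0.0417 -0.0376]
 [ 0.0417  0.0403]] pot edge [[ 0.0388 -0.0399]
 [ 0.0388  0.0395]]
```

```bash
python3 - <<'E'
from pp import *
place("ps"); robot.pause(.2)
cv2.imwrite("pics/h2.png",robot.grab_frame("wrist"))
E
```

```text
hit True z over rim-home 0.0006
t 14.45
```

View pics/h2.png

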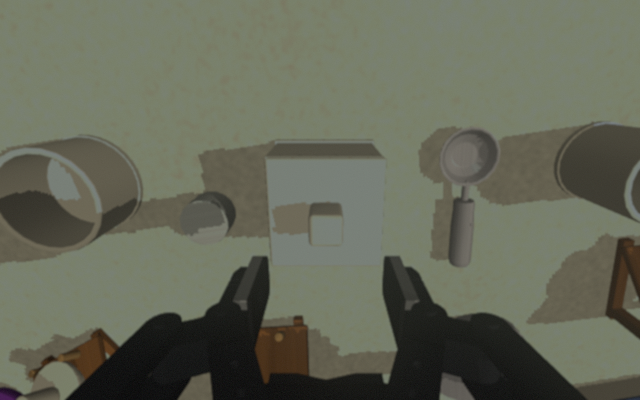

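The square lid sits flush in its pot at (325,210). Now the wide lid.

```bash
python3 - <<'E'
from pp import *
robot.line_to([.45,.29,.24],vel=.25)
w=pick("lw")
if w>.015:
    carry("lw","pw",via=(.44,.30,.25)); place("pw"); robot.pause(.2)
cv2.imwrite("pics/h3.png",robot.grab_frame("wrist")); print(robot.observe()["time"])
E
```

```text
lw grip width 0.019961303316031003
held 0.020123951688288445
hit True z over rim-home 0.0019
t 25.5917
25.8417
```

View pics/h3.png

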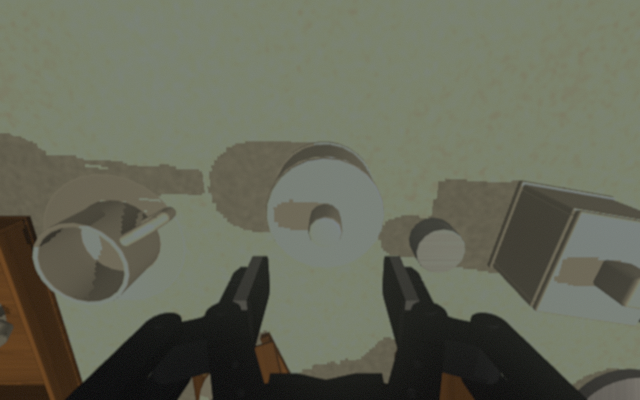

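The wide lid is seated concentrically on the wide pot at (325,212). Now the narrow lid.

```bash
python3 - <<'E'
from pp import *
robot.line_to([.44,-.24,.25],vel=.2)
w=pick("ln")
if w>.015:
    carry("ln","pn",via=(.46,-.25,.25)); place("pn"); robot.pause(.2)
im=robot.grab_frame("wrist"); c=robot.get_calibration("wrist")
cv2.imwrite("pics/h4.png",im); cv2.imwrite("pics/top9.png",robot.grab_frame("top")); print(robot.observe()["time"])
E
```

```text
ln grip width 0.02002033893240798
held 0.020051988382507224
hit True z over rim-home 0.0015
t 35.6417
35.9417
```

View pics/h4.png

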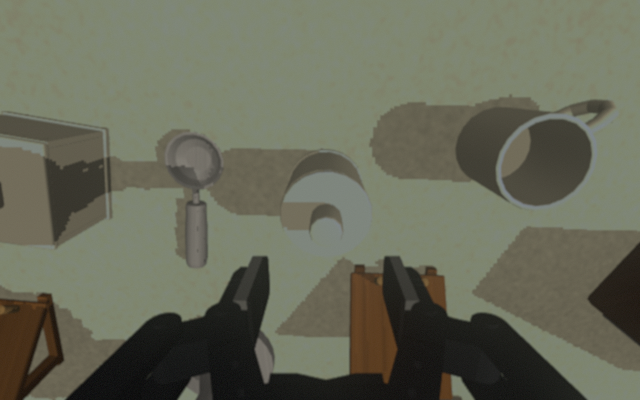

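The narrow lid is seated on its pot at (326,215). I use the last picture for a side check of all three rims.

```bash
python3 - <<'E'
from h import *
p=robot.observe()["tool_pos"]; robot.line_to([p[0],p[1],.33],vel=.2); robot.pause(.2)
im=robot.grab_frame("side")[140:320,200:310]
im=np.clip(cv2.resize(im,None,fx=3.3,fy=3.3,interpolation=cv2.INTER_CUBIC)*1.15,0,255).astype(np.uint8)
cv2.imwrite("pics/side9.png",im); print(robot.observe()["time"])
E
```

```text
36.875
```

View pics/side9.png

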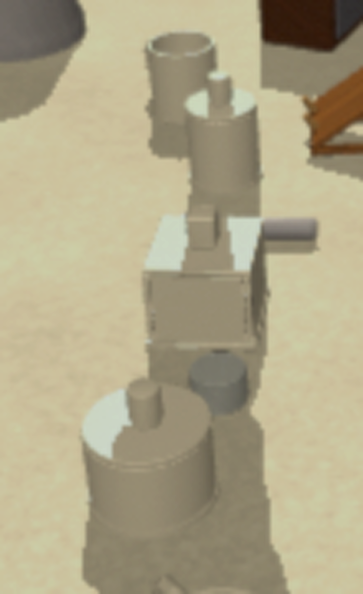

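All three lids lie flat and flush on their pots: narrow (220,100), square (205,245) and wide (147,420). I hand the job in.

```bash
python3 -c "
from plant import robot
print(robot.job_done())"
```

```text
the job is handed in; nothing more can be done
None
```

All three lids were lowered gently onto their matching pots and look level and fully home in the final pictures; I handed the job in at about 37 s, but it returned no verdict.

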